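Clamp a slipped tile on the decorating easel

ROBOT

A 6-joint arm with a two-finger parallel gripper is mounted at the origin on a cart in front of the work surface, level with it; the furniture and walls round the work are solid. World frame = base frame: x ahead of the robot, y to its left, z up, the work surface at z = 0. Lengths are in m, angles in rad, forces in N, time in s.
With the tool pointing down it reaches from about 0.3 to 0.875 m from the base axis. Payload 6.4 kg.
Tool frame: the origin (TCP) lies midway between the tips of the shut fingers; the grasp point (between the pads) lies 19 mm behind it; z points along the fingers, y is the line along which they close (so a half turn about z gives the same grasp; the last joint's range is limited). The gripper opens to 85 mm and grips with 20 to 120 N. Pads are 22 mm wide; open, the fingers measure 114 mm over their backs; the gripper's body (76 mm by 85 mm) begins 54 mm behind the grasp point. The pads swing forward as they close: fully open they stand 13 mm farther back than shut.
Start: joints at [-1.351, 0.181, 1.607, -0, 1.354, -0.206], TCP at [0.238, -0.524, 0.231] pointing down, gripper open.
Joint ranges: [-2.99, 2.99], [-0.89, 2.07], [0.3, 2.58], [-1.14, 4.28], [0, 2.63], [-3.12, 3.12]. Speed limits (rad/s): [2.57, 2.57, 3.01, 3.14, 3.14, 3.14].

INTERFACE

Orientations are given as a unit quaternion [w, x, y, z].
In Python, from bench import * gives the robot as it stands.
- The arm moves only by the tool play_rows, never from a script. Its argument "plan" is a list of rows, each a list of 3 entries, a list of its own where there are three numbers: the finger opening in mm, from 0 to 85.4, then the shift along the tool's x, y, z normalised to -1 to 1, where 1 is 40 cm, then the turn about the tool's z normalised to -1 to 1, where 1 is pi rad. A call has 1 to 10 rows; each row is the pose to reach, as a shift and turn from the pose commanded when the call began, along the tool's axes at that moment, turning the shorter way round; what a row does not reach only later rows make up. A row lasts 1/10 s, in which the tool goes at most 50 mm and 8.59 degrees, less where a joint would pass 70% of its speed; a pose out of reach is approached as far as the arm can. A call with a number of a shift or a turn outside -1 to 1 is refused whole. A call with a gripper value outside its range is refused whole. The fingers move at their own pace and stop on an object; the grip force is fixed at half the most. Time passes only in rows, so rows that repeat a pose let the fingers close. It gives the time, the measured TCP pose, the force, the opening and the grip force at its end, in the units of the state.
- get_obs(): the state, without advancing time (a new reading comes with each control period).
- camera(name): name is "scene" or "top" or "wrist"; returns a dict with "image" (400x640x3 uint8, red, green, blue), "range_z" (400x640 float32, m along the optical axis (not along the pixel's ray), 0 where there is no reading), "intrinsics" (3x3 intrinsics, pixels), "rvec" (rotation vector, rad) and "tvec" (3), from world to camera coordinates, as OpenCV has them; the wrist camera has in their place "T_tool_cam" (4x4, takes a point from camera to tool coordinates, whose origin is the TCP and whose axes are the flange's). Camera axes: x right, y down, z forward; pixel columns grow to the right and rows downward; lengths in m; the calibration is good to about 2 mm. A picture is of the moment at which its call begins: read the wrist's pose just before it.
- hand_in(): hands the job in; it is judged then, once.
Trained networks look in a picture, given as the dict that the camera call returned (one of the last four; its "shot" number tells which), for a name from the list of things; names that differ only in an ending like _2 or _b are one class to them, and where a whole thing is asked for, a point or a joint stands for the part that bears it (a point fixed in the world has none). Each returns a list of dicts, best first, with "conf" (0 to 1); they miss things now and then, are a little off and sometimes report something else, mostly with a low value. They report only what shows in the picture. A call takes as long as a camera call. They do not tell look-alikes from the thing itself.
- search_frame(picture, label): "rect" ([centre column, centre row, width, height] in pixels, round what is visible of it).
- masks_of(picture, label): "mask" (400x640 bool, what is visible of it) and "rect" ([centre column, centre row, width, height] in pixels, round what is visible of it).
The state is a dict: "time_s": time; "q": joint angles; "dq": joint speeds; "joint_efforts": joint torques, N m; "eef_pos": TCP position; "eef_rot": TCP orientation; "wrist_force": force on the tool from outside, world axes, zero at the start; "torque": the same for the moment, N m; "opening": opening from 0.0 (shut) to 1.0 (fully open); "grasp_force": force on a finger pad.
Only numpy, scipy, OpenCV 4.12 (cv2) and the standard library are available. Lean on these libraries where they do the work, as an engineer would, in place of code of your own. Each camera call takes 0.05 s, during which the arm holds its last target. There are 200 camera calls.

TASK

Take the slip-coated tile off the plaster block and set it up on the little easel for decorating: its plain end down on the ledge behind the lip, the end with the hole up, white face out, lying flat against the rest, square and centred. Only then slide the easel's clamp down and press it firmly onto the tile's top edge, without cracking the tile, so that it stays there holding the tile when you let go. Leave the things standing round about where they are.

Things in the scene. Friction and masses are not known exactly. Their poses are not given: they have to be found in the camera images.
- tile: Terracotta tile, 90 x 60 x 10 mm (x, y, z), 0.12 kg, with a white slip-coated upper face and a 10 mm hanging hole through it near its +x end (hole centre 34 mm from the tile's middle). Origin: centre of its underside; z out of the white face, x towards the end with the hole. It starts white face up on the plaster block.
- tile_top (a point): Middle of the tile's top edge face (the +x end, by the hole), half way through its thickness: 45 mm from the tile's middle.
- plaster_block: White plaster block, 100 x 120 x 100 mm (x, y, z), fixed. Origin: centre of its underside; its top is 100 mm up.
- easel: Small wooden tabletop easel, fixed, footprint about 200 x 92 mm, 170 mm tall. Origin: on the table under its middle; x points from its front (ledge) to its back.
- rest: Easel's rest, sloping 32 degrees. Origin: where the ledge's top meets the rest plane, mid width; x up the slope, y across, z out of it. Two cork strips at y = +-12 mm, tops at z = 0, on a mast 34 mm wide. Ledge 92 mm wide below x = 0, 45 mm above the table; its lip covers x = 0 to 6 mm, z = 13 to 19 mm, leaving 13 mm for the tile. Seated tile's origin: x = 45, y = 0, z = 0 mm.
- clamp: Clamp sliding stiffly (2 N) on the mast; axes as rest. Origin: middle of its seat (lower face, bears on the tile's top edge), on the rest plane; at x = 125 to 145 mm of rest at first, 90 on a seated tile, range 84 to 150. Body 46 mm wide, 32 long, 18 high; nose 6 mm long, 13 mm off the plane, laps over the tile. Thumb grip: fin 14 mm wide (y), x = 7 to 29, z = 16 to 44 mm here.
- red_test_tile: Bystander: small standing test tile with red glaze, 34 x 37 x 59 mm. Origin: centre of its underside.
- pinch_pot: Bystander: small cream pinch pot, 61 x 62 x 36 mm. Origin: centre of its underside.
- stamp: Bystander: standing turned stamp, 25 mm thick, 62 mm tall. Origin: centre of its underside.
Mind the look-alikes: they are no part of the job. Of the things that look like the tile, the larger one is meant.

How it is judged:
By the outcome, as a careful person would: the job done as asked, in the order asked, and still so for the second after the job is handed in, with the robot touching nothing.
It also fails if it takes over 61 s, if anything falls off the work surface, if the arm or the gripper's body presses on something with over 40 N, if the wrist force passes 120 N, or if a joint passes its speed limit or range.

## Working session

There is one attempt and no reset: what is moved stays moved. The work goes in short steps, Python scripts to look and compute and a tool call to move; the robot and the scene stay as the last step left them, time stands still between calls to the robot, and variables do not carry over. Pictures are saved under pics/ and viewed, at most 10 in all, crops included, and the job is handed in when it is done.

Besides the shell and the picture viewer there is one more tool, called after "Request:" by a JSON object that holds its "op" and its "data". play_rows: Moves the arm, as the interface text tells. Its arguments: {"type":"object","properties":{"plan":{"type":"array","items":{"type":"array"}}},"required":["plan"]}

```bash
mkdir -p pics; ls; cat > h.py <<'E'
from bench import *
import numpy as np, cv2
from scipy.spatial.transform import Rotation as R
def quat(q): return R.from_quat([q[1],q[2],q[3],q[0]])
def pts(p, pose=None):
    z=p["range_z"]; K=p["intrinsics"]; v,u=np.mgrid[0:400,0:640]
    c=np.stack([(u-K[0,2])/K[0,0]*z,(v-K[1,2])/K[1,1]*z,z],-1)
    if "rvec" in p:
        r=R.from_rotvec(np.ravel(p["rvec"])).as_matrix(); w=(c-np.ravel(p["tvec"]))@r
    else:
        T=p["T_tool_cam"]; s=pose; t=c@T[:3,:3].T+T[:3,3]
        w=t@quat(s["eef_rot"]).as_matrix().T+np.array(s["eef_pos"])
    w[z<=0]=np.nan
    return w
def save(p,n,box=None,s=1):
    im=p["image"][...,::-1]
    if box: im=im[box[1]:box[3],box[0]:box[2]]
    cv2.imwrite("pics/"+n,cv2.resize(im,None,fx=s,fy=s,interpolation=cv2.INTER_CUBIC))
E
python3 - <<'E'
from h import *
o=get_obs(); print(o)
for c in ("scene","top"):
    p=camera(c); save(p,c+"0.png"); w=pts(p)
    np.savez(c+"0.npz",w=w,im=p["image"])
    for l in ("tile","plaster_block","easel","clamp","red_test_tile","pinch_pot","stamp"):
        for d in masks_of(p,l)[:3]:
            m=d["mask"]; q=w[m]; q=q[~np.isnan(q[:,0])]
            print(c,l,round(d["conf"],2),np.round(d["rect"]),np.round(np.median(q,0),3),np.round(np.percentile(q,2,0),3),np.round(np.percentile(q,98,0),3))
E
```

```text
pics
{'time_s': 0.0, 'q': array([-1.35129338e+00,  1.81554309e-01,  1.60800638e+00, -8.66756214e-06,
        1.35378984e+00, -2.06326849e-01]), 'dq': array([-0.00079144,  0.00133529,  0.00113038, -0.00044319,  0.00106124,
       -0.00022583]), 'joint_efforts': array([ 1.38628133e-03, -4.44865322e+01, -3.51338160e+01, -2.29361394e-04,
        8.89305258e-03,  6.17565092e-06]), 'eef_pos': array([ 0.23739602, -0.52310197,  0.23037747]), 'eef_rot': array([-8.78891126e-04,  9.77418545e-01,  2.11310706e-01, -1.00216709e-05]), 'wrist_force': array([ 0.42251264, -1.06410771,  0.57212772]), 'torque': array([ 0.02042303, -0.02533537,  0.01318236]), 'grasp_force': 0.0, 'opening': 1.001685339595499}
scene tile 0.76 [311. 223.  27.  25.] [0.458 0.071 0.111] [0.414 0.026 0.1  ] [0.508 0.108 0.114]
scene tile 0.71 [264. 272.  26.  21.] [0.479 0.217 0.008] [0.45  0.192 0.001] [0.516 0.238 0.012]
scene plaster_block 0.96 [309. 242.  51.  51.] [0.425 0.103 0.068] [0.404 0.026 0.006] [0.513 0.138 0.103]
scene red_test_tile 0.4 [329. 210.   5.  14.] [ 0.553 -0.071  0.041] [ 0.547 -0.096  0.025] [ 0.573 
[... 357 characters left out ...]
7.] [0.484 0.218 0.007] [ 0.452  0.194 -0.003] [0.515 0.241 0.014]
top plaster_block 0.68 [288. 221.  48.  41.] [0.448 0.086 0.098] [0.406 0.009 0.002] [0.514 0.139 0.109]
top easel 0.58 [420. 209.  74.  61.] [ 0.497 -0.322  0.061] [ 0.425 -0.405  0.004] [ 0.562 -0.218  0.159]
top clamp 0.76 [437. 196.  18.  20.] [ 0.513 -0.354  0.142] [ 0.494 -0.379  0.122] [ 0.539 -0.336  0.168]
top pinch_pot 0.54 [329. 233.  17.   8.] [ 0.437 -0.048  0.017] [ 0.352 -0.075  0.004] [ 0.445 -0.023  0.493]
top pinch_pot 0.44 [420. 210.  76.  50.] [ 0.499 -0.322  0.092] [ 0.433 -0.402  0.011] [ 0.55  -0.221  0.163]
top stamp 0.66 [212. 223.   4.  11.] [0.455 0.304 0.037] [0.448 0.299 0.012] [0.463 0.313 0.067]
```

```bash
python3 - <<'E'
import cv2,numpy as np
a=np.load("scene0.npz")["im"][...,::-1];b=np.load("top0.npz")["im"][...,::-1]
A=cv2.resize(a[150:310,200:460],(780,480),interpolation=cv2.INTER_CUBIC)
B=cv2.resize(b[150:270,200:480],(784,336),interpolation=cv2.INTER_CUBIC)
cv2.imwrite("pics/s1.png",A);cv2.imwrite("pics/t1.png",B)
E
```

```text
(no output)
```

View pics/s1.png

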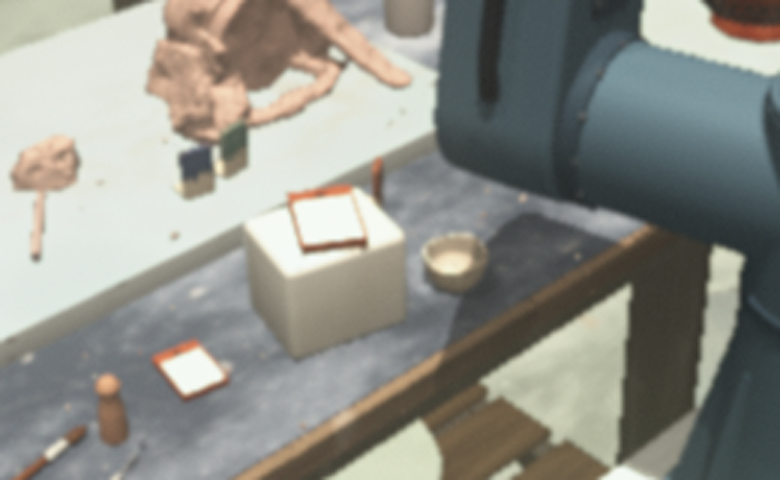

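View pics/t1.png

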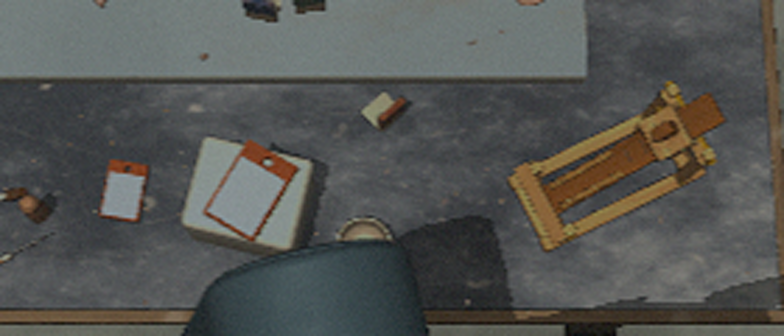

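The scene crop shows the tile on the block (about pixel (325,220)), with the smaller look-alike lying on the table. In the top crop, the tile's hole end is at (268,160). The easel's ledge is at (530,210), with the clamp uphill at (665,130).

```bash
python3 - <<'E'
from h import *
np.set_printoptions(precision=4,suppress=True)
o=get_obs(); p=camera("wrist"); print(p["T_tool_cam"]); print(p["intrinsics"])
d=np.load("top0.npz"); w=d["w"]; 
m=(w[...,2]>.104)&(w[...,2]<.125)&(abs(w[...,0]-.46)<.08)&(abs(w[...,1]-.07)<.07)
q=w[m][:,:2].astype(np.float32); print(m.sum(),cv2.minAreaRect(q),np.median(w[m],0))
# easel: rest plane points
m=(w[...,2]>.03)&(w[...,2]<.2)&(abs(w[...,0]-.50)<.12)&(abs(w[...,1]+.32)<.13)
q=w[m]; print(m.sum(),cv2.minAreaRect(q[:,:2].astype(np.float32)))
E
```

```text
[[ 0.0008 -0.9656 -0.2601  0.0662]
 [ 1.      0.0007  0.0007 -0.0011]
 [-0.0005 -0.2601  0.9656 -0.1431]
 [ 0.      0.      0.      1.    ]]
[[323.5758   0.     317.4154]
 [  0.     323.5758 205.334 ]
 [  0.       0.       1.    ]]
669 ((0.4639003276824951, 0.072100929915905), (0.10639042407274246, 0.10076203942298889), 77.5254898071289) [0.462  0.0688 0.1101]
1394 ((0.5510849356651306, -0.29495298862457275), (0.20935703814029694, 0.20053498446941376), 24.392061233520508)
```

Request:
{"op": "play_rows", "data": {"plan": [[85,[0.1,0,-0.175],-0.05],[85,[0.2,-0.06,-0.175],-0.1],[85,[0.8,-0.22,-0.175],-0.556],[85,[0.8,-0.22,-0.175],-0.556],[85,[0.8,-0.22,-0.175],-0.556],[85,[0.8,-0.22,-0.175],-0.556],[85,[0.8,-0.22,-0.175],-0.556],[85,[0.8,-0.22,-0.175],-0.556],[85,[0.8,-0.22,-0.175],-0.556],[85,[0.8,-0.22,-0.175],-0.556]]}}

```text
time_s: 1.85
eef_pos: [0.4933, -0.3104, 0.3012]
eef_rot: [-0.0, 0.568, 0.823, -0.0]
wrist_force: [0.2, 0.8, 0.4]
opening: 0.994
grasp_force: 0.0
```

Request:
{"op": "play_rows", "data": {"plan": [[85,[0,0,0],0],[85,[0,0,0],0],[85,[0,0,0],0]]}}

```text
time_s: 2.15
eef_pos: [0.4925, -0.3115, 0.3013]
eef_rot: [-0.0, 0.573, 0.82, 0.0]
wrist_force: [0.9, -0.1, -0.3]
opening: 0.994
grasp_force: 0.0
```

```bash
python3 - <<'E'
from h import *
np.set_printoptions(precision=4,suppress=True)
o=get_obs(); p=camera("wrist"); save(p,"w1.png"); w=pts(p,o); np.savez("w1.npz",w=w,im=p["image"],pos=o["eef_pos"],rot=o["eef_rot"])
for l in ("easel","clamp"):
    for d in masks_of(p,l)[:2]:
        m=d["mask"]; q=w[m]; q=q[~np.isnan(q[:,0])]; np.savez(l+".npz",m=m)
        print(l,round(d["conf"],2),np.round(d["rect"]),np.median(q,0),np.percentile(q,2,0),np.percentile(q,98,0))
E
```

```text
easel 0.74 [323. 197.  95. 204.] [ 0.5029 -0.3306  0.0717] [ 0.4327 -0.4042  0.0137] [ 0.5667 -0.2258  0.1637]
clamp 0.81 [328. 242.  49.  43.] [ 0.5171 -0.3529  0.1422] [ 0.497  -0.3784  0.1316] [ 0.5438 -0.3354  0.1693]
```

View pics/w1.png

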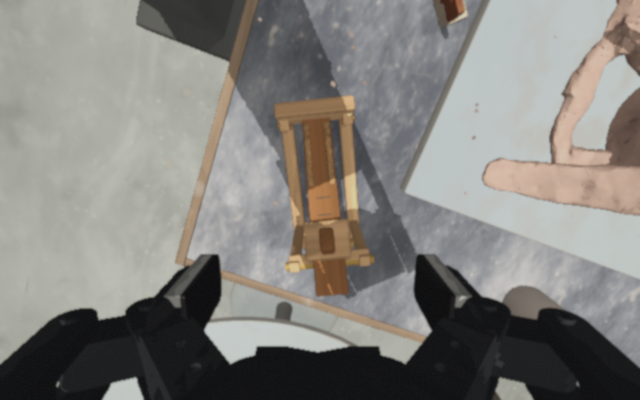

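The wrist view shows the easel with its ledge at (315,108), the mast with cork strips from (305,125) to (338,215), the clamp at (328,240) and the side struts at columns 290 and 350.

```bash
cat > fit.py <<'E'
from h import *
np.set_printoptions(precision=4,suppress=True)
d=np.load("w1.npz"); w=d["w"]; im=d["im"].astype(int)
roi=w[128:212,312:332].reshape(-1,3); roi=roi[~np.isnan(roi[:,0])]
for k in range(4):
    A=np.c_[roi[:,:2],np.ones(len(roi))]; c=np.linalg.lstsq(A,roi[:,2],rcond=None)[0]; r=roi[:,2]-A@c
    roi=roi[abs(r)<max(2.0*r.std(),.001)]
print("slope deg",np.degrees(np.arctan(np.hypot(*c[:2]))),"yaw",np.degrees(np.arctan2(c[1],c[0])),"std",r.std())
# mast edges by HSV: print a row profile
hsv=cv2.cvtColor(d["im"],cv2.COLOR_RGB2HSV)
L=[];Rr=[]
for v in (140,170,200): print(v,[tuple(x) for x in hsv[v,284:362:2].tolist()]); print(np.round(w[v,284:362:3,2]*1000))
E
python3 fit.py
```

```text
slope deg 31.95045187726222 yaw -57.52456738638009 std 0.0011278021588331062
140 [(15, 106, 151), (15, 108, 156), (16, 107, 159), (16, 107, 162), (16, 109, 157), (15, 101, 126), (0, 11, 89), (105, 11, 89), (110, 9, 89), (0, 9, 83), (14, 117, 100), (16, 125, 124), (16, 125, 129), (14, 139, 117), (13, 147, 118), (13, 148, 117), (14, 149, 113), (13, 151, 113), (13, 150, 114), (13, 152, 109), (13, 148, 105), (15, 130, 122), (16, 122, 134), (15, 130, 122), (11, 67, 80), (110, 20, 75), (114, 17, 75), (120, 15, 69), (14, 72, 92), (15, 110, 142), (16, 109, 157), (16, 108, 158), (16, 106, 161), (16, 106, 161), (16, 101, 137), (12, 14, 88), (108, 16, 82), (108, 17, 76), (107, 23, 77)]
[17. 16. 16. 18. -1.  1. -0. 61. 61. 56. 57. 56. 59. 57. 62. 64. -1. -1.
  0. 14. 16. 15. 15. -0.  1. -0.]
170 [(105, 5, 102), (14, 69, 115), (15, 107, 153), (16, 108, 156), (16, 107, 159), (15, 108, 161), (16, 110, 146), (14, 86, 107), (120, 9, 81), (108, 16, 81), (150, 3, 74), (13, 113, 102), (15, 128, 128), (16, 123, 124), (14, 135, 113), (13, 146, 117), (13, 147, 116), (13, 146, 115), (13, 148, 112), (13, 147
[... 424 characters left out ...]
70), (135, 3, 160), (110, 5, 151), (14, 65, 173), (17, 99, 180), (16, 107, 143), (16, 110, 149), (15, 109, 155), (15, 110, 142), (13, 72, 96), (120, 10, 75), (160, 10, 76), (12, 120, 138), (14, 139, 183), (14, 139, 184), (14, 141, 183), (14, 140, 179), (14, 138, 177), (14, 139, 176), (14, 140, 173), (14, 142, 174), (14, 141, 175), (14, 142, 172), (14, 144, 168), (14, 144, 165), (13, 143, 161), (14, 147, 158), (12, 118, 128), (135, 6, 84), (108, 12, 103), (6, 10, 130), (16, 92, 183), (19, 89, 212), (19, 87, 214), (22, 75, 214), (25, 69, 214), (21, 79, 199), (10, 16, 144), (110, 11, 141)]
[-0. -1. 16. 16. 16. 17.  5.  0. nan 97. 97. 95. 97. 97. 98. 96. 97. 99.
 98.  0.  0. 17. 17. 19. 15. -1.]
```

```bash
cat > fit2.py <<'E'
from h import *
import sys
np.set_printoptions(precision=4,suppress=True)
d=np.load("w1.npz"); w=d["w"]; hsv=cv2.cvtColor(d["im"],cv2.COLOR_RGB2HSV)
mid=[];cork=[]
for v in range(128,212):
    ok=(hsv[v,:,1]>95)&(w[v,:,2]>.045); cc=np.arange(300,346); cc=cc[ok[300:346]]
    if len(cc)<20: continue
    q=w[v,cc]; mid.append([v,cc.min(),cc.max(),*((q[:3].mean(0)+q[-3:].mean(0))/2)])
    if 130<v<192: cork+=[q[2],q[3],q[4],q[-5],q[-4],q[-3]]
mid=np.array(mid);m2=mid[:,3:5];c0=m2.mean(0)
for k in range(3):
    u,s,vt=np.linalg.svd(m2-m2.mean(0)); r=(m2-m2.mean(0))@vt[1]; m2=m2[abs(r)<2*r.std()+1e-4]
dr=vt[0]; dr=dr*np.sign(dr[0]); c0=m2.mean(0)
print("mid-line yaw",np.degrees(np.arctan2(dr[1],dr[0])),"resid",r.std(),"width px",np.median(mid[:,2]-mid[:,1]))
cork=np.array(cork); s=(cork[:,:2]-c0)@dr
off=np.median(cork[:,2]-.045-s*np.tan(np.radians(32)))   # height at s=0
s0=-off/np.tan(np.radians(32)); O=np.r_[c0+s0*dr,.045]; print("rest origin",O,"cork spread",(cork[:,2]-.045-(s-s0)*.6249).std())
yaw=np.arctan2(dr[1],dr[0]); np.savez("rest.npz",O=O,yaw=yaw)
E
cat >> h.py <<'E'
def rest():
    d=np.load("rest.npz"); y=float(d["yaw"]); t=np.radians(32)
    X=np.array([np.cos(y)*np.cos(t),np.sin(y)*np.cos(t),np.sin(t)]); Y=np.array([-np.sin(y),np.cos(y),0])
    return d["O"],np.stack([X,Y,np.cross(X,Y)],1),y   # p_rest=(p-O)@Rr
E
python3 fit2.py; python3 - <<'E'
from h import *
np.set_printoptions(precision=4,suppress=True)
d=np.load("w1.npz"); w=d["w"]; O,Rr,y=rest()
q=(w-O)@Rr*1000
print("column 320 rows x,z:");
for v in range(92,250,3): print(v,np.round(q[v,[318+ (v>130)*5]],1)[0], np.round(q[v,290],1))
# ledge region lateral extent
m=(q[...,0]>-25)&(q[...,0]<8)&(q[...,2]>-6)&(q[...,2]<25)&(abs(q[...,1])<70)&(w[...,2]>.03)
e=q[m]; print("ledge",m.sum(),np.percentile(e,1,0),np.percentile(e,99,0))
t=e[e[:,2]>12];print("lip",len(t),np.percentile(t,2,0),np.percentile(t,98,0))
m=(q[...,2]>38)&(q[...,2]<50)&(abs(q[...,1])<20)&(q[...,0]>100)&(q[...,0]<190); e=q[m]; print("fin",len(e),np.percentile(e,2,0),np.percentile(e,98,0),e.mean(0))
m=(q[...,2]>13)&(q[...,2]<22)&(abs(q[...,1])<40)&(q[...,0]>100)&(q[...,0]<190); e=q[m]; print("clamp top",len(e),np.percentile(e,2,0),np.percentile(e,98,0),e.mean(0))
E
```

```text
mid-line yaw -64.07819244461673 resid 0.00023208474248623484 width px 28.0
rest origin [ 0.4664 -0.2475  0.045 ] cork spread 0.001700638651497263
column 320 rows x,z:
92 [-48.3   6.5 -21.1] [-52.5 -29.7 -20.7]
95 [-45.3   6.2 -23.2] [-48.9 -30.1 -22. ]
98 [-42.9   5.8 -26.1] [-45.7 -30.5 -23.9]
101 [-6.7  5.1 19.5] [-42.5 -31.  -25.8]
104 [-3.4  4.7 18.5] [ -7.  -27.1  19. ]
107 [ 1.2  4.4 19.6] [ -2.8 -27.3  19.4]
110 [ 4.7  4.1 19. ] [ -0.1 -27.7  17.5]
113 [ 6.9  3.7 16.5] [  4.7 -27.8  18.9]
116 [1.5 3.5 1.8] [  7.5 -28.2  17.1]
119 [ 1.8  3.1 -4.2] [  0.7 -30.    0.4]
122 [ 5.9  2.8 -4.1] [  0.5 -31.   -6.4]
125 [ 9.7  2.4 -4.5] [ -0.4 -32.  -14.8]
128 [13.3  2.1 -5.2] [  5.3 -32.  -12. ]
131 [18.9  7.6 -3.6] [ -2.8 -34.4 -33. ]
134 [22.9  7.3 -3.5] [  1.2 -34.7 -33.5]
137 [26.   6.9 -5.1] [  3.9 -35.2 -36.5]
140 [30.2  6.6 -4.6] [  7.2 -35.7 -38.3]
143 [34.5  6.2 -3.9] [ 10.3 -36.2 -40.6]
146 [39.   5.9 -2.6] [ 13.7 -36.6 -42.3]
149 [41.7  5.5 -4.7] [ 16.8 -37.1 -44.7]
152 [45.7  5.2 -4.4] [ 20.1 -37.6 -46.7]
155 [49.3  4.8 -4.8] [ 24.1 -37.9 -47.4]
158 [52.5  4.5 -6.1] [ 26.5 
[... 968 characters left out ...]
7 [140.1  -2.4  19.6] [ 103.7  -52.1 -117.2]
230 [148.5  -2.3  43.7] [ 107.7  -52.6 -119. ]
233 [151.4  -2.5  44.2] [ 111.3  -53.3 -122.7]
236 [154.2  -2.8  44.2] [ 115.1  -54.  -125.6]
239 [157.   -3.   44.2] [ 119.1  -54.5 -127.5]
242 [159.6  -3.3  43.2] [ 123.1  -55.  -130. ]
245 [162.6  -3.5  44.6] [ 127.2  -55.5 -131.8]
248 [165.4  -3.8  45.1] [ 131.   -56.2 -135.4]
ledge 1817 [-10.1447 -44.5851  -5.3598] [ 7.6808 44.3704 20.4259]
lip 1216 [-10.0623 -43.6262  15.0113] [ 7.1381 43.6397 20.3271]
fin 352 [146.8348  -6.4637  38.8338] [167.4047   6.6652  45.3592] [157.4889   0.0816  43.4429]
clamp top 1312 [133.6603 -21.9274  14.0423] [170.0261  22.0214  19.8228] [151.7267   0.1173  16.9489]
```

Request:
{"op": "play_rows", "data": {"plan": [[85,[0.92,0.26,0],-0.217],[85,[0.92,0.26,0],-0.217],[85,[0.92,0.26,0],-0.217],[85,[0.92,0.26,0],-0.217],[85,[0.92,0.26,0],-0.217],[85,[0.92,0.26,0.15],-0.217],[85,[0.92,0.26,0.15],-0.217],[85,[0.92,0.26,0.15],-0.217],[85,[0.92,0.26,0.15],-0.217],[85,[0.92,0.26,0.15],-0.217]]}}

```text
time_s: 3.3
eef_pos: [0.4619, 0.0707, 0.2411]
eef_rot: [-0.0, 0.263, 0.965, -0.0]
wrist_force: [-0.6, 0.5, 0.4]
opening: 0.994
grasp_force: 0.0
```

Request:
{"op": "play_rows", "data": {"plan": [[85,[0,0,0],0],[85,[0,0,0],0],[85,[0,0,0],0]]}}

```text
time_s: 3.6
eef_pos: [0.4628, 0.0687, 0.2419]
eef_rot: [0.001, 0.265, 0.964, 0.0]
wrist_force: [-0.1, -0.0, -0.2]
opening: 0.999
grasp_force: 0.0
```

```bash
python3 - <<'E'
from h import *
np.set_printoptions(precision=4,suppress=True)
o=get_obs(); p=camera("wrist"); save(p,"w2.png"); w=pts(p,o); np.savez("w2.npz",w=w,im=p["image"],pos=o["eef_pos"],rot=o["eef_rot"])
print(o["eef_pos"],o["eef_rot"])
for d in masks_of(p,"tile")[:2]:
    m=d["mask"]; q=w[m]; q=q[q[:,2]>.104]; 
    print(round(d["conf"],2),np.round(d["rect"]),len(q))
    if len(q)>100:
        r=cv2.minAreaRect(q[:,:2].astype(np.float32)); print(r,np.median(q,0), np.percentile(q[:,2],[2,98])); print(cv2.boxPoints(r))
E
```

```text
[0.4628 0.0687 0.2419] [0.0006 0.2649 0.9643 0.    ]
0.66 [523.  62.  56.  32.] 0
0.62 [437. 128.  53.  67.] 0
```

View pics/w2.png

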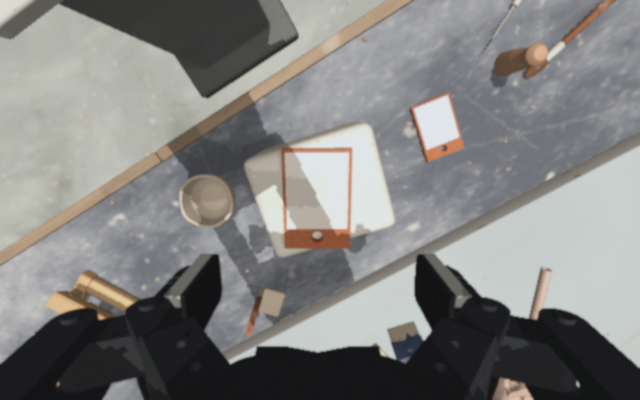

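The tile is at columns 282–351, rows 148–248, with the hole at (317,236). It is nearly aligned with the tool, and the network missed it, so I'll segment it by height and colour.

```bash
python3 - <<'E'
from h import *
np.set_printoptions(precision=4,suppress=True)
d=np.load("w2.npz"); w=d["w"]; hsv=cv2.cvtColor(d["im"],cv2.COLOR_RGB2HSV)
m=((hsv[...,0]<13)|(hsv[...,0]>170))&(hsv[...,1]>110)
b=np.zeros_like(m); b[138:258,272:362]=1; m&=b
n,lab,st,_=cv2.connectedComponentsWithStats(m.astype(np.uint8)); k=1+st[1:,4].argmax(); m=lab==k; print(st[k])
vs,us=np.nonzero(m); r=cv2.minAreaRect(np.c_[us,vs].astype(np.float32)); print("px",r)
q=w[m]; print("z",np.nanpercentile(q[:,2],[5,50,95]))
# rays onto z=.110 using the rect corners
T=np.eye(4); s=np.load("w2.npz"); Rt=quat(s["rot"]).as_matrix(); 
p=camera("wrist"); Tc=p["T_tool_cam"]; K=p["intrinsics"]
def ray(u,v,z=.110):
    dd=Rt@Tc[:3,:3]@np.array([(u-K[0,2])/K[0,0],(v-K[1,2])/K[1,1],1]); c=s["pos"]+Rt@Tc[:3,3]; return c+dd*(z-c[2])/dd[2]
P=np.array([ray(u,v) for u,v in zip(us,vs)]); r=cv2.minAreaRect(P[:,:2].astype(np.float32)); print(r)
bp=cv2.boxPoints(r); print(bp)
hole=ray(317,236); C=np.array(r[0]); e=[(bp[i]-bp[(i+1)%4]) for i in (0,1)]; e=max(e,key=lambda a:np.hypot(*a)); e=e/np.hypot(*e); e*=np.sign(e@(hole[:2]-C)); yaw=np.degrees(np.arctan2(e[1],e[0]))
print("centre",C,"tile x yaw",yaw,"hole dist",(hole[:2]-C)@e)
ty=2*np.degrees(np.arctan2(s["rot"][2],s["rot"][1])); print("tool yaw",ty,"pos",s["pos"])
a=np.radians(ty); dl=C-s["pos"][:2]; print("tool dx,dy mm",1000*dl@[np.cos(a),np.sin(a)],1000*dl@[np.sin(a),-np.cos(a)])
E
```

```text
[ 285  228   65   20 1079]
px ((317.0, 237.5), (19.0, 64.0), 90.0)
z [0.1093 0.1105 0.1116]
((0.49601247906684875, 0.049818962812423706), (0.058298997581005096, 0.018291302025318146), 59.3258056640625)
[[0.4733 0.0294]
 [0.489  0.0201]
 [0.5187 0.0702]
 [0.503  0.0796]]
centre [0.496  0.0498] tile x yaw 59.325756 hole dist 4.324189798431178e-06
tool yaw 149.27472898165672 pos [0.4628 0.0687 0.2419]
tool dx,dy mm -38.23513549378938 0.7199238819327389
```

Request:
{"op": "play_rows", "data": {"plan": [[74,[-0.006,0.002,0],0],[74,[-0.006,0.002,0.1],0],[74,[-0.006,0.002,0.2],0],[74,[-0.006,0.002,0.28],0],[74,[-0.006,0.002,0.32],0],[74,[-0.006,0.002,0.34],0],[74,[-0.006,0.002,0.354],0],[74,[-0.006,0.002,0.354],0],[74,[-0.006,0.002,0.354],0]]}}

```text
time_s: 4.65
eef_pos: [0.4655, 0.0692, 0.1007]
eef_rot: [0.001, 0.264, 0.965, 0.0]
wrist_force: [-0.7, 0.7, -0.5]
opening: 0.862
grasp_force: 0.0
```

```bash
python3 - <<'E'
from h import *
o=get_obs(); p=camera("wrist"); save(p,"w3.png"); print(o["eef_pos"],o["eef_rot"],o["wrist_force"],o["opening"])
E
```

```text
[0.46552867 0.06923718 0.1006573 ] [8.71533549e-04 2.63837209e-01 9.64566819e-01 1.38546017e-04] [-0.67382607  0.6646798  -0.53573356] 0.8620351989556849
```

View pics/w3.png

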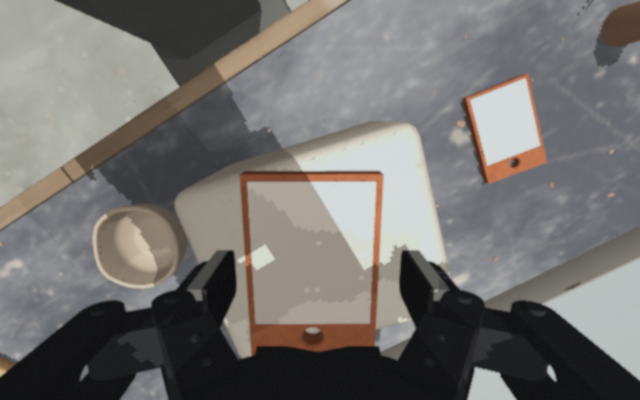

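The fingers straddle the tile, with the pads at about (228,265) and (408,265), near the middle of its length. I'll go slightly lower, close and lift.

Request:
{"op": "play_rows", "data": {"plan": [[74,[0,0,0.008],0],[40,[0,0,0.008],0],[40,[0,0,0.008],0],[40,[0,0,0.008],0],[40,[0,0,0.008],0],[40,[0,0,0.008],0],[40,[0,0,0.008],0]]}}

```text
time_s: 5.4
eef_pos: [0.4652, 0.0693, 0.0972]
eef_rot: [0.001, 0.264, 0.965, 0.0]
wrist_force: [-2.2, -0.6, 6.3]
opening: 0.683
grasp_force: 64.8
```

Request:
{"op": "play_rows", "data": {"plan": [[40,[0,0,0],0],[40,[0,0,-0.02],0],[40,[0,0,-0.1],0],[40,[0,0,-0.2],0],[40,[0,0,-0.3],0],[40,[0,0,-0.4],0],[40,[0,0,-0.4],0],[40,[0,0,-0.4],0]]}}

```text
time_s: 6.2
eef_pos: [0.465, 0.0693, 0.2574]
eef_rot: [0.001, 0.264, 0.965, 0.0]
wrist_force: [-0.0, -0.3, -2.4]
opening: 0.678
grasp_force: 64.9
```

```bash
python3 - <<'E'
from h import *
np.set_printoptions(precision=4,suppress=True)
o=get_obs(); p=camera("wrist"); save(p,"w4.png"); w=pts(p,o); np.savez("w4.npz",w=w,im=p["image"],pos=o["eef_pos"],rot=o["eef_rot"])
print(o["eef_pos"],2*np.degrees(np.arctan2(o["eef_rot"][2],o["eef_rot"][1])),o["opening"],o["grasp_force"],o["wrist_force"])
# tile points in tool frame
t=(w-o["eef_pos"])@quat(o["eef_rot"]).as_matrix()*1000
hsv=cv2.cvtColor(p["image"],cv2.COLOR_RGB2HSV)
m=(abs(t[...,1])<36)&(t[...,2]>-40)&(t[...,2]<15)&(t[...,0]>-60)&(t[...,0]<60)
q=t[m]; print(len(q),np.percentile(q,1,0),np.percentile(q,99,0))
q=q[abs(q[:,1])<25]; A=np.c_[q[:,:2],np.ones(len(q))]; c=np.linalg.lstsq(A,q[:,2],rcond=None)[0]; print("plane",c)
vs,us=np.nonzero(m); print(us.min(),us.max(),vs.min(),vs.max())
E
```

```text
[0.465  0.0693 0.2574] 149.40302219182564 0.6784255599774244 64.87788677215576 [-0.0103 -0.2666 -2.3828]
26235 [-38.4847 -31.4952 -37.91  ] [43.0184 32.9415 -7.4621]
plane [ -0.001    0.0007 -13.5898]
217 416 174 351
```

Request:
{"op": "play_rows", "data": {"plan": [[40,[-0.495,-0.739,0],0.186],[40,[-0.495,-0.739,0],0.186],[40,[-0.495,-0.739,0],0.186],[40,[-0.495,-0.739,0],0.186],[40,[-0.495,-0.739,0],0.186],[40,[-0.495,-0.739,0],0.186],[40,[-0.495,-0.739,0],0.186],[40,[-0.495,-0.739,0],0.186],[40,[-0.495,-0.739,0],0.186],[40,[-0.495,-0.739,0],0.186]]}}

```text
time_s: 7.25
eef_pos: [0.484, -0.2845, 0.2548]
eef_rot: [-0.002, 0.53, 0.848, 0.001]
wrist_force: [0.5, 0.4, -0.8]
opening: 0.677
grasp_force: 64.9
```

```bash
cat > st.py <<'E'
from h import *
np.set_printoptions(precision=4,suppress=True)
def state(tag=None):
    o=get_obs(); O,Rr,y=rest(); ty=2*np.degrees(np.arctan2(o["eef_rot"][2],o["eef_rot"][1]))
    dd=o["eef_pos"]-O; h=dd[:2]@[np.cos(y),np.sin(y)]; l=dd[:2]@[-np.sin(y),np.cos(y)]
    print("t %.2f TCP"%o["time_s"],o["eef_pos"],"yaw %.2f (want %.2f)"%(ty,np.degrees(y)+180),"along mm %.1f lat %.1f"%(h*1000,l*1000),"F",o["wrist_force"],"open %.3f"%o["opening"],"grip",o["grasp_force"])
    return o
def tileview(o,tag):
    O,Rr,y=rest(); p=camera("wrist"); w=pts(p,o); np.savez(tag+".npz",w=w,im=p["image"],pos=o["eef_pos"],rot=o["eef_rot"]); save(p,tag+".png")
    q=(w-O)@Rr*1000
    hsv=cv2.cvtColor(p["image"],cv2.COLOR_RGB2HSV)
    wh=(hsv[...,1]<60)&(hsv[...,2]>90)&(abs(q[...,1])<40)&(q[...,0]>-20)&(q[...,0]<125)&(q[...,2]>0)
    n,lab,s,_=cv2.connectedComponentsWithStats(wh.astype(np.uint8)); m=lab==1+s[1:,4].argmax(); e=q[m]
    A=np.c_[e[:,:2],np.ones(len(e))]; c=np.linalg.lstsq(A,e[:,2],rcond=None)[0]
    print("white",len(e),"x",np.percentile(e[:,0],[1,99]),"y",np.percentile(e[:,1],[1,50,99]),"z med",np.median(e[:,2]),"tilt deg about y,x",np.degrees(np.arctan(c[:2])))
    print("px rect",cv2.minAreaRect(np.argwhere(m)[:,::-1].astype(np.float32)))
    return p,q
E
python3 - <<'E'
from st import *
o=state()
E
```

```text
t 7.25 TCP [ 0.484  -0.2845  0.2548] yaw 115.93 (want 115.92) along mm 40.9 lat -0.4 F [ 0.5403  0.3535 -0.7592] open 0.677 grip 64.89959120750427
```

Request:
{"op": "play_rows", "data": {"plan": [[40,[0,0,0.1],0],[40,[0,0,0.2],0],[40,[0,0,0.3],0],[40,[0,0,0.35],0],[40,[0,0,0.37],0],[40,[0,0,0.37],0],[40,[0,0,0.37],0],[40,[0,0,0.37],0]]}}

```text
time_s: 8.05
eef_pos: [0.4858, -0.2864, 0.1104]
eef_rot: [0.002, 0.53, 0.848, -0.0]
wrist_force: [-0.2, -0.6, -0.2]
opening: 0.676
grasp_force: 64.9
```

```bash
python3 - <<'E'
from st import *
o=state(); tileview(o,"w5")
E
```

```text
t 8.05 TCP [ 0.4858 -0.2864  0.1104] yaw 115.95 (want 115.92) along mm 43.5 lat 0.3 F [-0.2193 -0.5897 -0.1913] open 0.676 grip 64.85111117362976
white 17960 x [ 44.8445 101.5041] y [-25.3965   0.8095  27.382 ] z med 49.38603938044185 tilt deg about y,x [-31.8157   0.0261]
px rect ((317.0, 257.0), (144.0, 132.0), 90.0)
```

View pics/w5.png

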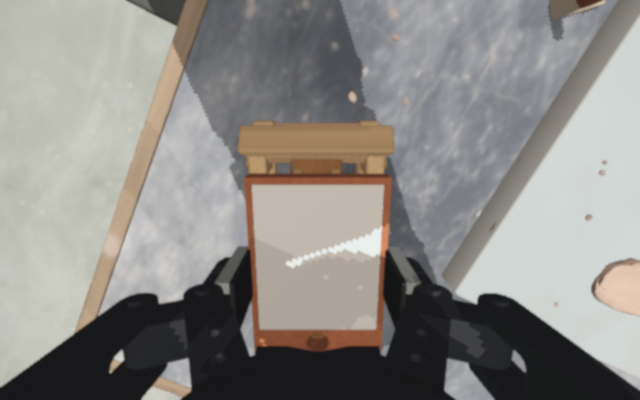

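The held tile (columns 247–391) is level and square to the ledge (columns 240–393). Next I press its hole end onto the rest so it pivots in the pads.

Request:
{"op": "play_rows", "data": {"plan": [[40,[0,-0.001,0.015],0],[40,[0,-0.001,0.025],0],[40,[0,-0.002,0.035],0],[40,[0,-0.002,0.042],0],[40,[0,-0.002,0.049],0],[40,[0,-0.002,0.056],0],[40,[0,-0.002,0.063],0]]}}

```text
time_s: 8.8
eef_pos: [0.4834, -0.2853, 0.0839]
eef_rot: [-0.001, 0.53, 0.848, 0.0]
wrist_force: [-6.8, 7.2, 10.8]
opening: 0.679
grasp_force: 67.7
```

```bash
python3 - <<'E'
from st import *
o=state(); p,q=tileview(o,"w6")
m=(q[...,0]>-12)&(q[...,0]<8)&(q[...,2]>14)&(q[...,2]<22)&(abs(q[...,1])<60); e=q[m]; print("lip",len(e),np.percentile(e,1,0),np.percentile(e,99,0))
E
```

```text
t 8.80 TCP [ 0.4834 -0.2853  0.0839] yaw 115.93 (want 115.92) along mm 41.5 lat -1.3 F [-6.7992  7.2139 10.7638] open 0.679 grip 67.7390706539154
white 18884 x [26.3527 87.9297] y [-27.085   -0.8028  25.7255] z med 26.361144838795035 tilt deg about y,x [-22.4125   0.01  ]
px rect ((317.0, 258.9999694824219), (125.99998474121094, 151.99996948242188), 0.0)
lip 6033 [-10.5666 -44.4166  15.2463] [ 6.9196 44.4742 20.4108]
```

Request:
{"op": "play_rows", "data": {"plan": [[40,[0,0.001,0.007],0],[40,[0,0.001,0.013],0],[40,[0,0.001,0.019],0],[40,[0,0.001,0.024],0],[40,[0,0.001,0.029],0],[40,[0,0.001,0.032],0]]}}

```text
time_s: 9.45
eef_pos: [0.4836, -0.2853, 0.0718]
eef_rot: [-0.001, 0.53, 0.848, 0.0]
wrist_force: [-8.0, 8.1, 16.8]
opening: 0.68
grasp_force: 72.0
```

```bash
python3 - <<'E'
from st import *
o=state(); p,q=tileview(o,"w7")
m=(q[...,0]>-12)&(q[...,0]<8)&(q[...,2]>14)&(q[...,2]<22)&(abs(q[...,1])<60); e=q[m]; print("lip",len(e),np.percentile(e,1,0),np.percentile(e,99,0))
d=np.load("w5.npz"); O,Rr,y=rest(); q=(d["w"]-O)@Rr*1000
m=(q[...,0]>-12)&(q[...,0]<8)&(q[...,2]>14)&(q[...,2]<22)&(abs(q[...,1])<60); e=q[m]; print("lip5",len(e),np.percentile(e,1,0),np.percentile(e,99,0))
E
```

```text
t 9.45 TCP [ 0.4836 -0.2853  0.0718] yaw 115.94 (want 115.92) along mm 41.5 lat -1.1 F [-7.9921  8.1452 16.7574] open 0.680 grip 71.96340680122375
white 19506 x [18.6536 84.5454] y [-26.8404  -0.5545  25.9038] z med 14.727931734283377 tilt deg about y,x [-7.0633  0.3107]
px rect ((317.0, 266.4999694824219), (127.99998474121094, 158.99996948242188), 0.0)
lip 6875 [-10.525  -44.4099  15.5539] [ 6.8299 44.4586 20.4461]
lip5 4480 [-10.1362 -44.4946  15.3048] [ 6.9507 44.6419 20.444 ]
```

Request:
{"op": "play_rows", "data": {"plan": [[40,[0,0.001,0.004],0],[40,[0,0.001,0.008],0],[40,[0,0.001,0.012],0],[40,[0,0.001,0.012],0]]}}

```text
time_s: 9.9
eef_pos: [0.4838, -0.2856, 0.0673]
eef_rot: [-0.001, 0.53, 0.848, -0.0]
wrist_force: [-10.2, 6.7, 17.8]
opening: 0.677
grasp_force: 74.8
```

```bash
python3 - <<'E'
from st import *
o=state(); p,q=tileview(o,"w8")
E
```

```text
t 9.90 TCP [ 0.4838 -0.2856  0.0673] yaw 115.94 (want 115.92) along mm 41.9 lat -1.1 F [-10.1869   6.6614  17.8267] open 0.677 grip 74.76398706436157
white 19372 x [16.964  82.7611] y [-26.8387  -0.545   25.8846] z med 10.934116352697803 tilt deg about y,x [0.5983 0.0459]
px rect ((317.163818359375, 269.8122863769531), (131.07577514648438, 158.6422119140625), 0.516164243221283)
```

Request:
{"op": "play_rows", "data": {"plan": [[40,[0.004,0.001,0.001],0],[40,[0.008,0.001,0.0037],0],[40,[0.012,0.001,0.0062],0],[40,[0.016,0.0015,0.0087],0],[40,[0.02,0.002,0.0112],0],[40,[0.02,0.002,0.0112],0]]}}

```text
time_s: 10.55
eef_pos: [0.4842, -0.2813, 0.0648]
eef_rot: [0.004, 0.531, 0.848, -0.001]
wrist_force: [-2.4, -0.5, 18.6]
opening: 0.676
grasp_force: 74.7
```

```bash
python3 - <<'E'
from st import *
o=state(); p,q=tileview(o,"w9")
E
```

```text
t 10.55 TCP [ 0.4842 -0.2813  0.0648] yaw 115.92 (want 115.92) along mm 38.2 lat 1.1 F [-2.3652 -0.5448 18.5767] open 0.676 grip 74.65801119804382
white 19372 x [12.4393 78.221 ] y [-24.6198   1.5978  28.1183] z med 10.879528266862858 tilt deg about y,x [0.7795 0.1683]
px rect ((317.283447265625, 269.7894287109375), (131.05538940429688, 158.75180053710938), 0.5968095064163208)
```

View pics/w9.png

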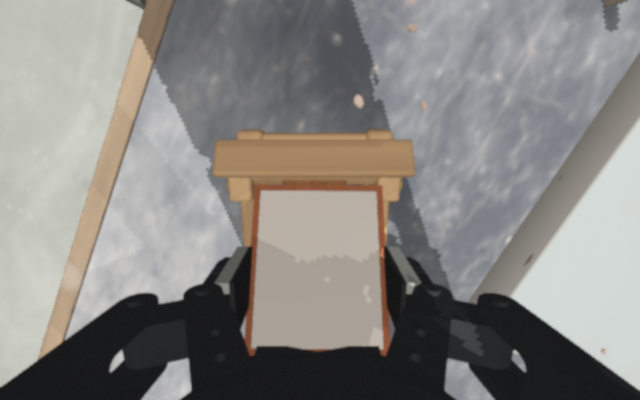

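The tile lies flat on the rest and its plain end is just behind the lip (row 185). It sits about 1.7 mm off centre to the right. I'll ease the pressure, correct that sideways offset and slide on down.

Request:
{"op": "play_rows", "data": {"plan": [[40,[0,-0.001,-0.003],0],[40,[0.003,-0.0042,-0.002],0],[40,[0.006,-0.0042,0],0],[40,[0.009,-0.0042,0.002],0],[40,[0.012,-0.0042,0.004],0],[40,[0.012,-0.0042,0.004],0]]}}

```text
time_s: 11.2
eef_pos: [0.4797, -0.2761, 0.0613]
eef_rot: [0.002, 0.53, 0.848, -0.0]
wrist_force: [-0.7, 0.6, 8.0]
opening: 0.681
grasp_force: 73.6
```

```bash
python3 - <<'E'
from st import *
o=state(); p,q=tileview(o,"w10")
m=(q[...,0]>-12)&(q[...,0]<8)&(q[...,2]>14)&(q[...,2]<22)&(abs(q[...,1])<60); e=q[m]; print("lip",len(e),np.percentile(e,1,0),np.percentile(e,99,0))
E
```

```text
t 11.20 TCP [ 0.4797 -0.2761  0.0613] yaw 115.92 (want 115.92) along mm 31.6 lat -0.6 F [-0.6878  0.6383  7.9959] open 0.681 grip 73.55170011520386
white 19148 x [ 6.1023 70.8439] y [-26.3632  -0.1772  26.3508] z med 11.348979292974407 tilt deg about y,x [0.2145 0.2071]
px rect ((317.0, 271.0), (156.0, 130.0), 90.0)
lip 7640 [-10.5057 -44.3677  16.2046] [ 6.7951 44.448  20.5077]
```

Request:
{"op": "play_rows", "data": {"plan": [[40,[0.0025,0,0.0015],0],[40,[0.005,0,0.003],0],[40,[0.0075,0,0.0045],0],[40,[0.0075,0,0.0045],0]]}}

```text
time_s: 11.65
eef_pos: [0.4797, -0.2759, 0.0611]
eef_rot: [0.005, 0.53, 0.848, -0.002]
wrist_force: [-0.3, -4.5, 11.7]
opening: 0.679
grasp_force: 73.9
```

```bash
python3 - <<'E'
from st import *
o=state(); p,q=tileview(o,"w11")
E
```

```text
t 11.65 TCP [ 0.4797 -0.2759  0.0611] yaw 115.94 (want 115.92) along mm 31.4 lat -0.5 F [-0.3437 -4.5055 11.6714] open 0.679 grip 73.85844111442566
white 19142 x [ 6.2901 70.4863] y [-26.2981  -0.0926  26.4381] z med 11.364816454923186 tilt deg about y,x [0.0925 0.2209]
px rect ((317.0, 271.0), (156.0, 130.0), 90.0)
```

Request:
{"op": "play_rows", "data": {"plan": [[72,[0.0,0,0.0],0],[72,[0,0,0],0],[72,[0,0,0],0],[72,[0,0,-0.05],0],[72,[0,0,-0.15],0],[72,[0,0,-0.25],0],[72,[0.1,0,-0.3],0],[72,[0.1,0,-0.3],0],[72,[0.1,0,-0.3],0]]}}

```text
time_s: 12.6
eef_pos: [0.4594, -0.2356, 0.1778]
eef_rot: [0.0, 0.53, 0.848, -0.0]
wrist_force: [0.4, -0.1, 0.2]
opening: 0.847
grasp_force: 0.0
```

```bash
python3 - <<'E'
from st import *
o=state(); p,q=tileview(o,"w12")
hsv=cv2.cvtColor(p["image"],cv2.COLOR_RGB2HSV)
m=((hsv[...,0]<13)|(hsv[...,0]>170))&(hsv[...,1]>110)&(abs(q[...,1])<36)&(q[...,2]>6)&(q[...,2]<16)&(q[...,0]>-5)&(q[...,0]<110); e=q[m]
print("terracotta",len(e),np.percentile(e,[.5,2],0),np.percentile(e,[98,99.5],0))
t=e[(e[:,0]>74)&(e[:,0]<90)]; print("top band y mid",np.percentile(t[:,1],[1,99])); t=e[(e[:,0]<70)]; 
for a,b in ((15,35),(50,70)):
    t=e[(e[:,0]>a)&(e[:,0]<b)]; print(a,b,np.percentile(t[:,1],[1,99]))
for l in (1,):
    m=(q[...,2]>38)&(q[...,2]<50)&(abs(q[...,1])<20)&(q[...,0]>100)&(q[...,0]<190); f=q[m]; print("fin",len(f),np.percentile(f,2,0),np.percentile(f,98,0))
E
```

```text
t 12.60 TCP [ 0.4594 -0.2356  0.1778] yaw 115.98 (want 115.92) along mm -13.7 lat -1.1 F [ 0.3988 -0.125   0.2405] open 0.847 grip 0.0
white 5324 x [ 6.0374 71.4301] y [-26.2156   0.0588  26.4154] z med 10.789756821086748 tilt deg about y,x [-0.1813  0.0826]
px rect ((318.0, 255.0), (82.0, 66.0), 90.0)
terracotta 2030 [[  7.2479 -29.6319   8.3391]
 [ 12.1049 -29.1612   8.7638]] [[90.1382 29.3573 11.6219]
 [90.1951 29.7235 11.9573]]
top band y mid [-28.8272  28.9525]
15 35 [-29.7507  29.7396]
50 70 [-29.1715  29.7475]Traceback (most recent call last):
  File "<stdin>", line 10, in <module>
    return _quantile_unchecked(
        a, q, axis, out, overwrite_input, method, keepdims, weights)
    return _ureduce(a,
                    func=_quantile_ureduce_func,
    ...<5 lines>...
                    overwrite_input=overwrite_input,
                    method=method)
    r = func(a, **kwargs)
    result = _quantile(arr,
                       quantiles=q,
    ...<2 lines>...
                       out=out,
                       weights=wgt)
    slices_having_nans = np.isnan(arr[-1, ...])
                                  ~~~^^^^^^^^^
IndexError: index -1 is out of bounds for axis 0 with size 0
```

View pics/w12.png

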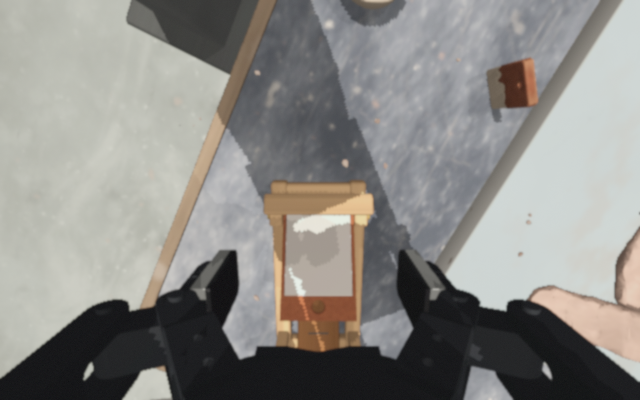

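The tile is seated: its top edge is at x = 90.2 mm, its sides are at ±29.5 mm and it lies flat. Next is the clamp, but first I check the heights around it.

```bash
python3 - <<'E'
from st import *
d=np.load("w1.npz"); w=d["w"]; O,Rr,y=rest(); q=(w-O)@Rr*1000
h=(w[...,:2]-O[:2])@[np.cos(y),np.sin(y)]*1000
for a,b in ((0,12),(12,22),(24,30),(30,36),(36,42)):
    m=(abs(q[...,1])>a)&(abs(q[...,1])<b)&(h>90)&(h<145)&(w[...,2]>.03); e=w[m][:,2]*1000; print(a,b,m.sum(),np.percentile(e,[50,90,99]) if m.sum() else "")
E
```

```text
0 12 1394 [137.7936 166.6141 170.1554]
12 22 967 [137.6622 146.4397 148.195 ]
24 30 39 [120.6053 138.0837 138.8845]
30 36 55 [ 52.3438 118.788  119.9997]
36 42 89 [ 46.7307 118.375  120.5138]
```

Request:
{"op": "play_rows", "data": {"plan": [[40,[0,0,-0.093],0],[40,[0,0.003,-0.093],0],[40,[-0.1,0.003,-0.093],0],[40,[-0.2,0.003,-0.093],0],[40,[-0.3,0.003,-0.093],0],[40,[-0.309,0.003,-0.093],0],[40,[-0.309,0.003,-0.093],0],[40,[-0.309,0.003,-0.093],0]]}}

```text
time_s: 13.45
eef_pos: [0.5139, -0.3458, 0.2134]
eef_rot: [-0.001, 0.531, 0.848, 0.0]
wrist_force: [0.7, 0.6, -0.4]
opening: 0.469
grasp_force: 0.0
```

```bash
python3 - <<'E'
from st import *
o=state(); p,q=tileview(o,"w13")
m=(q[...,2]>38)&(q[...,2]<50)&(abs(q[...,1])<20)&(q[...,0]>100)&(q[...,0]<190); f=q[m]; print("fin",len(f),np.percentile(f,2,0) if len(f) else 0,np.percentile(f,98,0) if len(f) else 0)
E
```

```text
t 13.45 TCP [ 0.5139 -0.3458  0.2134] yaw 115.92 (want 115.92) along mm 109.2 lat -0.3 F [ 0.6556  0.5823 -0.3885] open 0.469 grip 0.0
white 4582 x [ 4.5696 71.5507] y [-26.3399  -0.2094  26.2833] z med 10.713289310050488 tilt deg about y,x [0.03   0.0591]
px rect ((316.9999694824219, 99.99998474121094), (65.99998474121094, 69.99998474121094), 0.0)
fin 747 [146.8749  -6.3299  40.1017] [167.3865   6.9455  45.2373]
```

Request:
{"op": "play_rows", "data": {"plan": [[40,[0,0,0.08],0],[40,[0,0,0.13],0],[40,[0,0,0.16],0],[40,[0,0,0.16],0],[0,[0,0,0.16],0],[0,[0,0,0.16],0],[0,[0,0,0.16],0],[0,[0,0,0.16],0],[0,[0,0,0.16],0]]}}

```text
time_s: 14.4
eef_pos: [0.5145, -0.3474, 0.1528]
eef_rot: [0.001, 0.531, 0.848, -0.001]
wrist_force: [-4.6, 1.0, 6.3]
opening: 0.144
grasp_force: 59.7
```

```bash
python3 - <<'E'
from st import *
o=state()
E
```

```text
t 14.40 TCP [ 0.5145 -0.3474  0.1528] yaw 115.91 (want 115.92) along mm 111.0 lat -0.4 F [-4.6038  1.0228  6.3215] open 0.144 grip 59.747570157051086
```

Request:
{"op": "play_rows", "data": {"plan": [[0,[0,0,-0.005],0],[0,[0.016,0,0.005],0],[0,[0.032,0,0.015],0],[0,[0.048,0,0.025],0],[0,[0.064,0,0.035],0],[0,[0.08,0,0.045],0],[0,[0.092,0,0.0525],0],[0,[0.092,0,0.0525],0]]}}

```text
time_s: 15.2
eef_pos: [0.4981, -0.3136, 0.1295]
eef_rot: [-0.0, 0.531, 0.848, -0.0]
wrist_force: [-0.6, -3.1, -6.7]
opening: 0.145
grasp_force: 59.3
```

```bash
python3 - <<'E'
from st import *
o=state(); O,Rr,y=rest(); print("F in rest",o["wrist_force"]@Rr,"TCP rest",(o["eef_pos"]-O)@Rr*1000)
E
```

```text
t 15.20 TCP [ 0.4981 -0.3136  0.1295] yaw 115.92 (want 115.92) along mm 73.4 lat -0.4 F [-0.5783 -3.1334 -6.695 ] open 0.145 grip 59.29487586021423
F in rest [-1.3723 -1.8899 -7.0371] TCP rest [107.0037  -0.4397  32.7916]
```

Request:
{"op": "play_rows", "data": {"plan": [[0,[0.004,0,0.004],0],[0,[0.008,0,0.0065],0],[0,[0.0115,0,0.0085],0],[0,[0.0125,0,0.0092],0],[0,[0.0125,0,0.0092],0]]}}

```text
time_s: 15.7
eef_pos: [0.4968, -0.3109, 0.1276]
eef_rot: [0.002, 0.531, 0.848, -0.001]
wrist_force: [-2.5, -6.5, -0.1]
opening: 0.143
grasp_force: 60.1
```

```bash
python3 - <<'E'
from st import *
o=state(); O,Rr,y=rest(); print("F in rest",o["wrist_force"]@Rr,"TCP rest",(o["eef_pos"]-O)@Rr*1000)
E
```

```text
t 15.70 TCP [ 0.4968 -0.3109  0.1276] yaw 115.90 (want 115.92) along mm 70.3 lat -0.4 F [-2.5378 -6.5318 -0.1254] open 0.143 grip 60.13161063194275
F in rest [ 3.9747 -5.1378 -2.6316] TCP rest [103.4057  -0.4027  32.734 ]
```

Request:
{"op": "play_rows", "data": {"plan": [[0,[0.002,-0.001,0.0013],0],[0,[0.004,-0.001,0.0026],0],[0,[0.006,-0.001,0.0038],0],[0,[0.006,-0.001,0.0038],0]]}}

```text
time_s: 16.1
eef_pos: [0.4968, -0.3109, 0.1275]
eef_rot: [0.004, 0.531, 0.848, -0.002]
wrist_force: [0.2, -11.5, 3.2]
opening: 0.141
grasp_force: 60.4
```

```bash
python3 - <<'E'
from st import *
o=state(); O,Rr,y=rest(); print("F in rest",o["wrist_force"]@Rr,"TCP rest",(o["eef_pos"]-O)@Rr*1000)
E
```

```text
t 16.10 TCP [ 0.4968 -0.3109  0.1275] yaw 115.89 (want 115.92) along mm 70.3 lat -0.4 F [  0.2395 -11.548    3.2407] open 0.141 grip 60.37211000919342
F in rest [10.6141 -4.8327 -2.811 ] TCP rest [103.357   -0.4104  32.7455]
```

Request:
{"op": "play_rows", "data": {"plan": [[0,[0.002,-0.003,0.0013],0],[0,[0.004,-0.003,0.0026],0],[0,[0.006,-0.003,0.0038],0],[0,[0.006,-0.003,0.0038],0],[0,[0.006,-0.003,0.0038],0]]}}

```text
time_s: 16.6
eef_pos: [0.4967, -0.3107, 0.1275]
eef_rot: [0.007, 0.531, 0.847, -0.002]
wrist_force: [5.5, -14.3, 3.6]
opening: 0.148
grasp_force: 60.5
```

```bash
python3 - <<'E'
from st import *
o=state(); O,Rr,y=rest(); print("F in rest",o["wrist_force"]@Rr,"TCP rest",(o["eef_pos"]-O)@Rr*1000)
E
```

```text
t 16.60 TCP [ 0.4967 -0.3107  0.1275] yaw 115.88 (want 115.92) along mm 70.1 lat -0.4 F [  5.541  -14.2959   3.6208] open 0.148 grip 60.50911009311676
F in rest [14.8768 -1.2659 -5.0265] TCP rest [103.2001  -0.4349  32.7889]
```

Request:
{"op": "play_rows", "data": {"plan": [[0,[0.002,0,0.0013],0],[0,[0.004,0,0.0026],0],[0,[0.006,0,0.0032],0],[0,[0.006,0,0.0032],0],[0,[0.006,0,0.0032],0]]}}

```text
time_s: 17.1
eef_pos: [0.4967, -0.3107, 0.1275]
eef_rot: [0.009, 0.531, 0.847, -0.003]
wrist_force: [5.7, -17.8, 4.9]
opening: 0.143
grasp_force: 60.6
```

```bash
python3 - <<'E'
from st import *
o=state(); O,Rr,y=rest(); print("F in rest",o["wrist_force"]@Rr,"TCP rest",(o["eef_pos"]-O)@Rr*1000)
E
```

```text
t 17.10 TCP [ 0.4967 -0.3107  0.1275] yaw 115.86 (want 115.92) along mm 70.1 lat -0.4 F [  5.6651 -17.7683   4.9042] open 0.143 grip 60.62667667865753
F in rest [18.2513 -2.6721 -5.6218] TCP rest [103.1191  -0.4289  32.7992]
```

Request:
{"op": "play_rows", "data": {"plan": [[36,[0,0,0],0],[36,[0,0,0],0],[36,[0,0,0],0],[36,[0,0,-0.03],0],[36,[0,0,-0.1],0],[36,[0,0,-0.2],0],[36,[0.05,0,-0.3],0],[36,[0.05,0,-0.3],0],[36,[0.05,0,-0.3],0]]}}

```text
time_s: 18.0
eef_pos: [0.4836, -0.2852, 0.2439]
eef_rot: [0.002, 0.53, 0.848, -0.0]
wrist_force: [-0.6, 0.1, -0.6]
opening: 0.419
grasp_force: 0.0
```

```bash
python3 - <<'E'
from st import *
o=state(); p,q=tileview(o,"w14")
hsv=cv2.cvtColor(p["image"],cv2.COLOR_RGB2HSV)
m=((hsv[...,0]<13)|(hsv[...,0]>170))&(hsv[...,1]>110)&(abs(q[...,1])<36)&(q[...,2]>6)&(q[...,2]<14)&(q[...,0]>-5)&(q[...,0]<110); e=q[m]
print("terracotta",len(e),np.percentile(e,[1],0),np.percentile(e,[99],0))
m=(q[...,2]>38)&(q[...,2]<50)&(abs(q[...,1])<20)&(q[...,0]>80)&(q[...,0]<190); f=q[m]; print("fin",len(f),np.percentile(f,2,0),np.percentile(f,98,0))
m=(q[...,2]>15)&(q[...,2]<22)&(abs(q[...,1])<30)&(q[...,0]>70)&(q[...,0]<150); f=q[m]; print("clamp",len(f),np.percentile(f,2,0),np.percentile(f,98,0))
E
```

```text
t 18.00 TCP [ 0.4836 -0.2852  0.2439] yaw 115.97 (want 115.92) along mm 41.5 lat -1.1 F [-0.6214  0.1033 -0.6147] open 0.419 grip 0.0
white 3596 x [ 5.0524 71.6975] y [-26.4117   0.2255  26.517 ] z med 10.731843053972664 tilt deg about y,x [-0.0191 -0.0197]
px rect ((317.5, 174.0), (64.0, 57.0), 90.0)
terracotta 920 [[  7.4352 -29.8778   8.2176]] [[90.5616 29.3902 11.8164]]
fin 441 [98.9237 -6.3984 39.9381] [119.6826   6.6958  45.2499]
clamp 1495 [ 85.6386 -21.5033  15.1187] [121.4722  21.8414  19.8421]
```

View pics/w14.png

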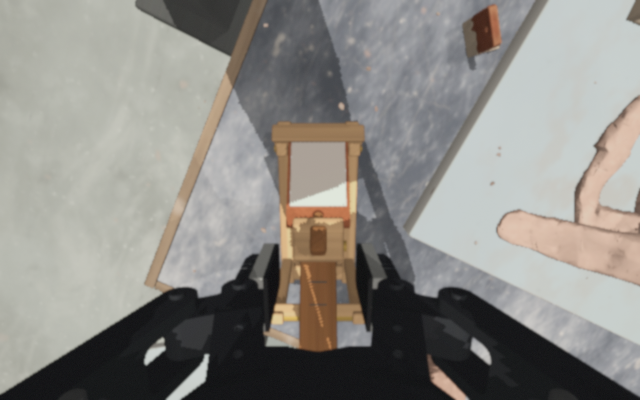

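The clamp's seat is on the tile's top edge: the nose laps over the tile at about (318,215), and the tile is still flat, centred and on the ledge. The clamp stopped dead against the tile as the push rose from 4 N to 18 N, and nothing shifted on release. Handing in.

```bash
python3 -c "
from bench import *
print(hand_in())"
```

```text
the job is handed in; nothing more can be done
None
```

The tile is on the easel: plain end down behind the lip, white face out, flat and centred. The clamp is pressed onto its top edge at about 18 N and stayed put when released. I handed the job in at about 18 s; the hand-in gave no verdict.

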